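Hold a hinge leaf in line with the jamb leaf, ready for its pin

ROBOT

A 6-joint arm with a two-finger parallel gripper is mounted at the origin on a cart in front of the work surface, level with it; the furniture and walls round the work are solid. World frame = base frame: x ahead of the robot, y to its left, z up, the work surface at z = 0. Lengths are in m, angles in degrees, forces in N, time in s.
With the tool pointing down it reaches from about 0.325 to 0.85 m from the base axis. Payload 15.5 kg.
Tool frame: the origin (TCP) lies midway between the tips of the shut fingers; the grasp point (between the pads) lies 19 mm behind it; z points along the fingers, y is the line along which they close (so a half turn about z gives the same grasp; the last joint's range is limited). The gripper opens to 91 mm and grips with 3 to 60 N. Pads are 32 mm wide; open, the fingers measure 118 mm over their backs; the gripper's body (76 mm by 178 mm) begins 60 mm behind the grasp point.
Start: joints at [64.887, 28.281, 77.091, -0, 74.628, -5.472], TCP at [0.21, 0.589, 0.214] pointing down, gripper open.
Joint ranges: [-166.48, 166.48], [-47.26, 123.95], [12.59, 153.08], [-70.14, 250.14], [6.76, 159.57], [-176.63, 176.63]. Speed limits (degrees/s): [108.29, 108.29, 147.25, 172.46, 172.46, 172.46].

INTERFACE

Orientations are given as a 3x3 rotation matrix whose columns are the frame's x, y, z axes.
In Python, from bench import ctrl gives the robot as it stands. The module is installed in compiled form; this text tells all that it offers. Calls block until the motion is done:
- ctrl.goto(position, orientation): joint-space move of the TCP to a pose.
- ctrl.move_l(position, vel=0.15, ori=None, contact_N=None): straight line of the TCP; ori=None keeps the orientation; vel is the mean speed in m/s. With contact_N (N) it stops when the force on the tool has changed by that much, and returns True; else False.
- ctrl.movej(angles): joint-space move.
- ctrl.command_gripper(opening): opening from 0.0 (shut) to 1.0 (fully open); the grip force is fixed at half the most; returns when the fingers have stopped.
- ctrl.sleep(seconds).
- ctrl.ik(position, orientation): joint angles nearest the present ones, or None.
- ctrl.read_camera(name): name is "scene" or "top"; returns the picture (420x560x3 uint8, blue, green, red); there is no depth.
- ctrl.camera_params(name): a dict with "fx", "fy", "cx", "cy" (pixels), "D" ([k1, k2, p1, p2, k3] as OpenCV has them; the pictures are not rectified), "pose" (4x4, takes a point from camera to world coordinates). Camera axes: x right, y up, looking along -z (the intrinsics and any distortion apply to the point x, -y, -z); pixel columns grow to the right and rows downward; lengths in m; the calibration is good to about 2 mm. A picture is of the moment at which its call begins. camera_params takes no time and is no camera call.
A pose or a line that the arm cannot do raises ctrl.MotionError and nothing moves.
- ctrl.sign_off(): hands the job in; it is judged then, once.
Readings, each from a call of its own:
- ctrl.current_t(): time.
- ctrl.current_q(): joint angles.
- ctrl.current_dq(): joint speeds.
- ctrl.current_effort(): joint torques, N m.
- ctrl.current_tool_pos(): TCP position.
- ctrl.current_eef_rot(): TCP orientation.
- ctrl.current_contact_force(): force on the tool from outside, world axes, zero at the start.
- ctrl.current_wrist_torque(): the same for the moment, N m.
- ctrl.current_grip_width(): opening from 0.0 (shut) to 1.0 (fully open).
- ctrl.current_grasp_force(): force on a finger pad.
Only numpy, scipy, OpenCV 4.12 (cv2) and the standard library are available. Lean on these libraries where they do the work, as an engineer would, in place of code of your own. Each camera call takes 0.05 s, during which the arm holds its last target. There are 200 camera calls.

TASK

Swing the red quarter-turn keeper on the wooden jamb block fully open, so that its tongue no longer covers the gap between the two fixed brass hinge knuckles. Then take the brass hinge leaf with the single middle knuckle out of the rack (leave the dark spare leaf there) and bring it down from above so that its knuckle sits in the gap with its hole in line with the two fixed holes, ready for the hinge pin. Finish while still holding the leaf there, still and without pressing it against the jamb: do not let go of it, and leave the keeper open and the other things on the bench where they are.

Things in the scene. Friction and masses are not known exactly. Their poses are not given: they have to be found in the camera images.
- jamb: fixed wooden block 70 (x) x 140 mm, top 95 mm above the bench, on a base plate 135 x 160 x 12 mm (x -80 to +55 mm). Origin on the bench under the block's centre; -x is its front with the fixed brass leaf, y along the hinge line. Two brass knuckles (26 mm diameter, 14 mm bore, y = 19 to 41 mm either side), tops level with the block's top; the 38 mm gap between is open above and below
- jamb_bore (a point): middle of the gap on the axis of the fixed bores, at (-59, 0, 82) mm in the jamb's frame, 24 mm in front of the block and 19 mm in front of the fixed leaf's plate; its y axis is the bore axis. The loose leaf's bore centre belongs here; 8 mm is the pin's diameter
- keeper (a joint): keeper angle (rad) about a vertical pivot. 0 = closed: steel tongue (24 mm wide, to 69 mm from the pivot, 4-12 mm above the block's top) points to the jamb's -x over the gap, red lever to +x. It opens anticlockwise seen from above (knob from +x to +y) to a stop at 1.571, fully open. Starts at 0 to 0.2; stiff: stays where left, about 1.2 N at the knob moves it
- keeper_knob (a point): the middle of the keeper's upright round red knob (16 mm diameter, from 12 to 52 mm above the block's top; this point 32 mm above it), 60 mm from the pivot. It may be gripped or pushed; it is round, so the grip need not turn with it
- keeper_pivot (a point): the keeper's pivot axis at the block's top, at (-10, 0, 95) mm in the jamb's frame
- leaf: loose brass leaf, 0.22 kg, upright in one of the rack's places: plate 10 mm thick (x), 64 mm wide (y), from 20 to 80 mm above the origin; below it one middle knuckle, 26 mm diameter, 30 mm long, 14 mm bore along y. Origin: bore centre; z up. Grip the plate over its thickness from above, 55 to 65 mm above the origin. With bores in line the plate is 7 mm above the fixed knuckles
- spare_leaf: dark steel spare leaf of the same plate size with two knuckles, which does not fit; in the rack's other place; origin between its knuckles on the bore axis. To be left alone
- rack: fixed grey rack, base 75 x 200 x 12 mm, origin on the bench under its centre, y along its length. Places at y = +55 and -55 mm: a leaf stands there with its plate across x, bore centre 25 mm above the bench, side edges in grooves up to 62 mm above the bench: lift straight up 30 mm or more. The steel hinge pin stands in the rack's middle, top at 99 mm, and stays there
- solder_spool: white reel of solder, 53 mm diameter, 40 mm high, origin at the underside; bystander
- flux_jar: amber jar with black cap, 46 mm diameter, 38 mm high, origin at the underside; bystander
- tip_cleaner: round dark tin with brass wool, 64 mm diameter, 34 mm high, origin at the underside; bystander
Mind the look-alikes: they are no part of the job. Of the things like the leaf, leave any that is purple; of the rest the larger one is meant.

How it is judged:
By the outcome, as a careful person would: the job done as asked, in the order asked, and still so for the second after the job is handed in, while the arm keeps its last pose, push and grip.
It also fails if it takes over 64 s, if anything falls off the work surface, if the arm or the gripper's body presses on something with over 40 N, if the wrist force passes 120 N, or if a joint passes its speed limit or range.

## Working session

There is one attempt and no reset: what is moved stays moved. The work goes in short steps, each a Python script; the robot and the scene stay as the last script left them, time stands still between calls to the robot, and variables do not carry over. Pictures are saved under pics/ and viewed, at most 10 in all, crops included, and the job is handed in when it is done.

```bash
mkdir -p pics
python3 - <<'E'
from bench import ctrl
import cv2,numpy as np
for n in("scene","top"):
    cv2.imwrite(f"pics/{n}0.png",ctrl.read_camera(n)); p=ctrl.camera_params(n); print(n,{k:np.round(v,4).tolist() for k,v in p.items()})
print(ctrl.current_eef_rot(),ctrl.current_t())
E
```

```text
scene {'fx': 388.4167, 'fy': 388.4167, 'cx': 278.6788, 'cy': 212.8041, 'D': [0.0368, 0.0, 0.0, 0.0, 0.0], 'pose': [[-0.7742, 0.3521, -0.526, 0.0866], [-0.6329, -0.433, 0.6418, 0.4903], [-0.0018, 0.8298, 0.5581, 0.5621], [0.0, 0.0, 0.0, 1.0]]}
top {'fx': 532.2583, 'fy': 532.2583, 'cx': 276.5018, 'cy': 215.9706, 'D': [-0.1898, 0.0, 0.0, 0.0, 0.0], 'pose': [[0.0672, 0.9741, -0.2161, 0.2813], [-0.9977, 0.0658, -0.0134, -0.0384], [0.0012, 0.2165, 0.9763, 1.292], [0.0, 0.0, 0.0, 1.0]]}
[[-9.41815966e-01  3.36128654e-01 -4.63585077e-04]
 [ 3.36128955e-01  9.41815473e-01 -9.69556167e-04]
 [ 1.10715989e-04 -1.06896785e-03 -9.99999423e-01]] 0.1
```

View pics/scene0.png

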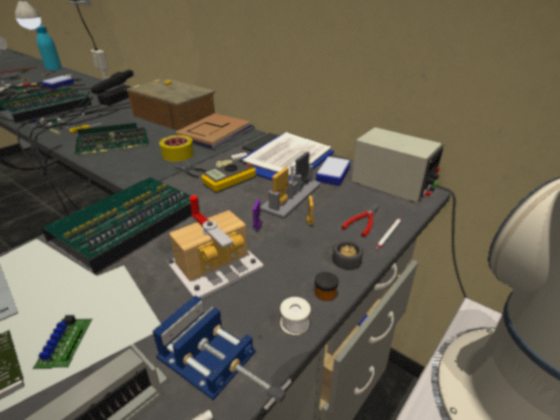

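View pics/top0.png

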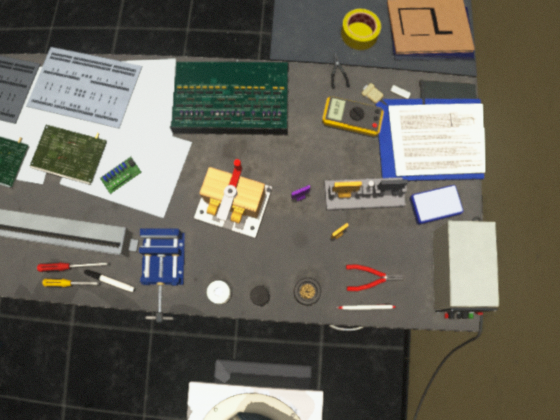

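The scene view shows the jamb with the red keeper at about (205,235), the rack with the brass leaf at (280,185), and a purple and a small brass look-alike outside the rack. In the top view, the jamb is at (233,198), the brass leaf at (347,187), the dark spare at (390,187), the look-alikes at (301,192) and (340,230), and the bystanders along row 292.

```bash
cat > h.py <<'E'
import cv2,numpy as np
from bench import ctrl
def cam(n):
    p=ctrl.camera_params(n); K=np.array([[p["fx"],0,p["cx"]],[0,p["fy"],p["cy"]],[0,0,1.]]); return K,np.array(p["D"],float),np.array(p["pose"],float)
def proj(n,P):
    K,D,T=cam(n); q=(np.atleast_2d(P)-T[:3,3])@T[:3,:3]*[1,-1,-1]
    return cv2.projectPoints(q.reshape(-1,1,3),np.zeros(3),np.zeros(3),K,D)[0].reshape(-1,2)
def ray(n,uv):
    K,D,T=cam(n); u=cv2.undistortPoints(np.array(uv,float).reshape(-1,1,2),K,D).reshape(-1,2)
    return T[:3,3],np.c_[u[:,0],-u[:,1],-np.ones(len(u))]@T[:3,:3].T
def plane(n,uv,z):
    o,d=ray(n,uv); return o+d*((z-o[2])/d[:,2:])
def Rdown(a): # tool y (closing) at world angle a (rad), z down
    y=np.array([np.cos(a),np.sin(a),0]); z=np.array([0,0,-1.]); return np.c_[np.cross(y,z),y,z]
E
python3 - <<'E'
from h import *
im=cv2.imread("pics/top0.png"); c=im[150:245,185:415]; cv2.imwrite("pics/topc.png",cv2.resize(c,(690*800//690,int(95*800/230)),interpolation=cv2.INTER_CUBIC))
im=cv2.imread("pics/scene0.png"); c=im[140:295,150:350]; cv2.imwrite("pics/scenec.png",cv2.resize(c,None,fx=3.8,fy=3.8,interpolation=cv2.INTER_CUBIC))
print(proj("top",[[.21,.589,.2],[0,0,0]]))
E
```

```text
[[-15.88514623 338.36780801]
 [251.55704768 450.36202333]]
```

View pics/topc.png

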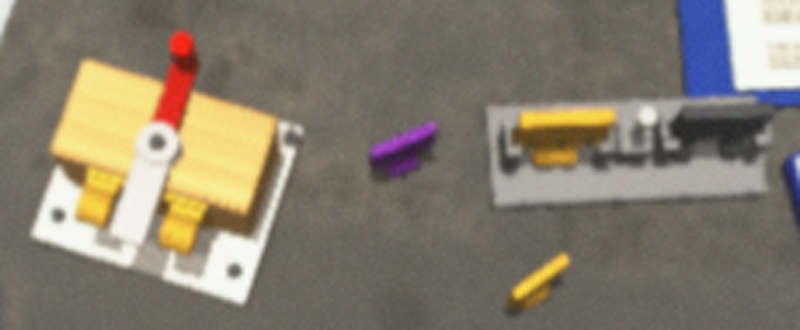

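View pics/scenec.png

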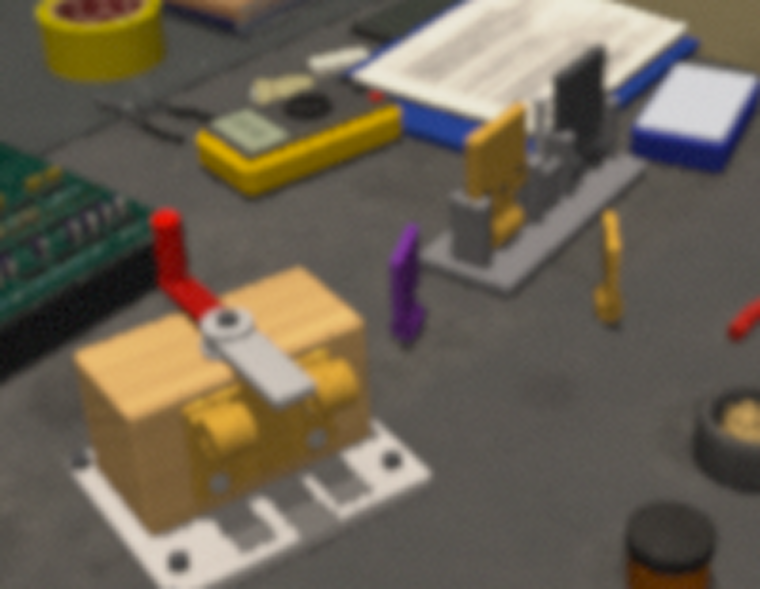

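The crops give the corner positions for the jamb block, base plate, keeper, rack and leaf clearly enough to fit the poses from both views.

```bash
cat > fit.py <<'E'
from h import *
from scipy.optimize import least_squares
tc=lambda p:np.array(p)/(800/230)+[185,150]-.0
sc=lambda p:np.array(p)/3.8+[150,140]
def place(s,P):
    c,n=np.cos(s[2]),np.sin(s[2]); P=np.array(P,float)/1e3
    return np.c_[s[0]+c*P[:,0]-n*P[:,1],s[1]+n*P[:,0]+c*P[:,1],P[:,2]]
def fit(obs,s0):
    f=lambda s:np.concatenate([(proj(n,place(s,M))-uv).ravel() for n,M,uv in obs])
    r=least_squares(f,s0,loss="soft_l1"); return r.x,r.fun.reshape(-1,2)
E
python3 - <<'E'
from fit import *
b=[[35,70,95],[35,-70,95],[-35,70,95],[-35,-70,95]]
T=("top",b+[[-80,80,12],[-80,-80,12],[55,-80,12]],tc([(85,60),(278,118),(52,150),(248,212),(33,237),(245,303),(302,127)]))
S=("scene",b+[[-80,-80,12],[55,80,12]],sc([(77,355),(300,267),(135,418),(365,320),(430,472),(75,465)]))
x0=np.r_[plane("top",T[2][:4],.095).mean(0)[:2],-.3]
for o in([T],[S],[T,S]):
    s,r=fit(o,x0); print("jamb",np.round(s,4),np.round(r,1).tolist())
r_=[[37.5,100,12],[37.5,-100,12],[-37.5,-100,12],[-37.5,100,12]]
T2=("top",r_,tc([(488,104),(765,97),(770,192),(495,206)]))
S2=("scene",[r_[3],r_[2]][:1],sc([(510,293)]))
x0=np.r_[plane("top",T2[2],.012).mean(0)[:2],.0]
s2,r=fit([T2],x0);print("rack",s2,np.round(r,1).tolist())
print("rack corner scene",proj("scene",place(s2,r_)),S2[2], "pin",place(s2,[[0,0,99]]),plane("top",tc([(648,117)]),.099))
L=place(s2,[[0,55,105],[0,-55,105]]);print("leafplaces",L)
print("leaf edge ends (top rear corners)",plane("top",tc([(517,113),(615,110)]),.105), "front",plane("top",tc([(517,127),(615,125)]),.105))
im=cv2.imread("pics/top0.png");hsv=cv2.cvtColor(im,cv2.COLOR_BGR2HSV)
piv=place(s,[[-10,0,95]])[0]; k=plane("top",tc([(182,45)]),.147)[0]; d=k-piv; print("piv",piv,"clickpiv",plane("top",tc([(157,141)]),.107),"knob",k,np.hypot(*d[:2]),"angle",np.arctan2(d[1],d[0])-s[2])
k2=plane("scene",sc([(167,220)]),.147)[0];print(k2)
for n,l,z in(("spool",(218,292),.04),("flux",(260,295),.038),("tip",(307,291),.034),("purple",(301,191),.05),("small",(341,230),.05)):print(n,plane("top",[l],z))
E
```

```text
jamb [ 0.6045  0.0853 -0.2382] [[-0.3, -0.8], [0.6, -0.4], [-0.7, 0.6], [-0.1, 0.4], [-0.3, -0.1], [0.2, 0.2], [0.6, -0.0]]
jamb [ 0.6001  0.0872 -0.2231] [[-1.1, -0.1], [0.3, -0.8], [-0.2, 1.0], [1.2, -0.0], [1.8, -0.2], [-2.8, -0.6]]
jamb [ 0.6033  0.0857 -0.2327] [[-0.7, -0.2], [0.3, -0.1], [-0.9, 1.3], [-0.2, 0.8], [-0.4, 0.6], [0.3, 0.6], [0.3, 0.2], [-1.4, -1.3], [0.1, -1.5], [-1.0, -0.2], [0.7, -0.7], [1.0, -0.8], [-3.1, -1.8]]
rack [ 0.63858798 -0.24080105  0.10626231] [[0.3, 0.0], [-1.1, -0.5], [0.3, 0.9], [0.1, -0.2]]
rack corner scene [[259.64463804 205.48489052]
 [298.8167973  174.8235152 ]
 [321.24071324 181.58184048]
 [283.85989653 214.27237621]] [[284.21052632 217.10526316]] pin [[ 0.63858798 -0.24080105  0.099     ]] [[ 0.63778583 -0.23841792  0.099     ]]
leafplaces [[ 0.63275454 -0.18611128  0.105     ]
 [ 0.64442141 -0.29549082  0.105     ]]
leaf edge ends (top rear corners) [[ 0.63249707 -0.14914835  0.105     ]
 [ 0.6392713  -0.214962    0.105     ]] front [[ 0.62279012 -0.14955229  0.105     ]
 [ 0.62882431 -0.21526212  0.105     ]]
piv [0.59355041 0.08799643 0.095     ] clickpiv [[0.59637493 0.08878874 0.107     ]] knob [0.65123228 0.07396451 0.147     ] 0.05936406633923745 angle -0.005964380302840827
[0.64546984 0.07948401 0.147     ]
spool [[0.36660243 0.10368956 0.04      ]]
flux [[0.36675111 0.00475364 0.038     ]]
tip [[ 0.38379855 -0.10497707  0.034     ]]
purple [[ 0.62187949 -0.0762086   0.05      ]]
small [[ 0.532392   -0.17695873  0.05      ]]
```

Run:
```python
from h import *
piv=np.array([.5945,.088]); yaw=-.235
def pose(th,z):
    a=yaw+th; return [*(piv+.060*np.array([np.cos(a),np.sin(a)])),z],Rdown(a-np.pi/2)
p,R=pose(.03,.23); ctrl.goto(p,R); p,R=pose(.03,.115)
print("c",ctrl.move_l(p,vel=.12,contact_N=10)); ctrl.command_gripper(.24)
print(ctrl.current_grip_width(),ctrl.current_contact_force())
for th in np.r_[np.arange(.2,1.5,.2),1.5,1.58,1.64,1.70]:
    p,R=pose(th,.115); c=ctrl.move_l(p,vel=.08 if th<1.45 else .03,ori=R,contact_N=12)
    print(round(th,2),c,np.round(ctrl.current_contact_force(),1),np.round(ctrl.current_tool_pos()-p,4))
    if c: break
# relax back a little, then open and retreat
p,R=pose(th-.03,.115); ctrl.move_l(p,vel=.05,ori=R); ctrl.command_gripper(.5); p[2]=.25; ctrl.move_l(p,vel=.2)
ctrl.goto([.40,-.15,.33],R)
for n in("scene","top"): cv2.imwrite(f"pics/{n}1.png",ctrl.read_camera(n))
print(ctrl.current_t())
a=cv2.imread("pics/scene1.png")[140:295,150:350];b=cv2.imread("pics/top1.png")[140:260,185:415]
a=cv2.resize(a,(387,300));b=cv2.resize(b,(413,300)); cv2.imwrite("pics/c1.png",np.hstack([a,b]))
```

```text
c False
0.24144793020895858 [ 0.06666219 -0.04910398 -0.1908786 ]
0.2 False [ 0.6  0.2 -0. ] [-0.      0.0001 -0.    ]
0.4 False [-0.2  0.7 -0.1] [-0.     -0.0002  0.    ]
0.6 False [ 0.5 -0.2 -0.5] [ 0.     -0.0003  0.    ]
0.8 False [ 0.5 -1.5 -0.8] [ 0.0001 -0.0004  0.    ]
1.0 False [-0.   0.4  0.4] [ 0.0002 -0.0003  0.    ]
1.2 False [-0.2  0.9  0.9] [ 0.0002 -0.0003  0.    ]
1.4 False [ 0.5 -0.8 -0.4] [ 0.0003 -0.0003  0.0001]
1.5 False [0.9 0.5 0.8] [ 0.0003 -0.0002  0.    ]
1.58 False [ 0.8 -0.6 -0.9] [ 0.0002 -0.0001  0.    ]
1.64 False [ 4.3 -2.1 -1.7] [ 0.0008 -0.0002  0.0001]
1.7 True [ 6.4 -1.9 -1. ] [ 0.0044 -0.0013  0.0004]
11.3917
```

View pics/c1.png

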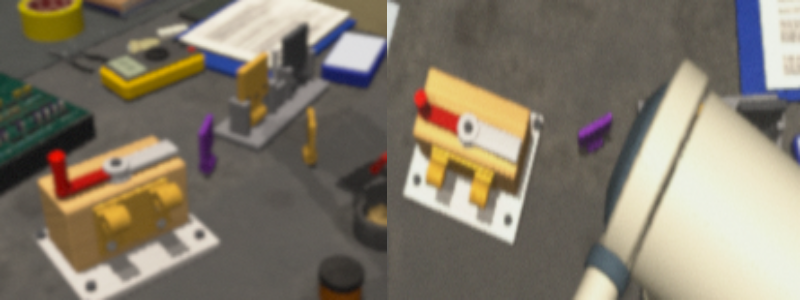

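The keeper is fully open: its lever is at the left and the tongue lies along the block, clear of the gap. The stop was felt by contact. Next is the leaf.

Run:
```python
from h import *
R=Rdown(.10); c=[.6315,-.184]
ctrl.goto([*c,.17],R); ctrl.command_gripper(.5)
print(ctrl.move_l([*c,.068],vel=.1,contact_N=10)); ctrl.command_gripper(0.0)
print(ctrl.current_grip_width()*91,ctrl.current_grasp_force(),ctrl.current_contact_force())
print(ctrl.move_l([*c,.125],vel=.06),ctrl.current_contact_force()); ctrl.move_l([*c,.25],vel=.12)
# stage behind/above the gap, leaf 60 mm above final
yaw=-.235; J=np.array([.604,.0855]); b=J-.059*np.array([np.cos(yaw),np.sin(yaw)])
ctrl.goto([*b,.125+.055+.05],Rdown(yaw)); ctrl.move_l([*b,.125+.035],vel=.08); ctrl.sleep(.3)
print(b,ctrl.current_grip_width()*91,ctrl.current_contact_force(),ctrl.current_tool_pos())
for n in("scene","top"): cv2.imwrite(f"pics/{n}2.png",ctrl.read_camera(n))
print(ctrl.current_t())
a=cv2.imread("pics/scene2.png")[170:300,150:280];d=cv2.imread("pics/top2.png")[150:250,180:280]
cv2.imwrite("pics/c2.png",np.hstack([cv2.resize(a,(400,400),interpolation=2),cv2.resize(d,(400,400),interpolation=2)]))
```

```text
False
10.037749228244733 30.00009387731552 [0.00266373 0.21262739 1.11728814]
False [ 0.55474851  0.4184996  -2.87462557]
[0.54662165 0.09923774] 9.989145247580096 [ 0.04614256 -0.58775    -3.02299749] [0.54673582 0.09926713 0.16026934]
19.3583
```

View pics/c2.png

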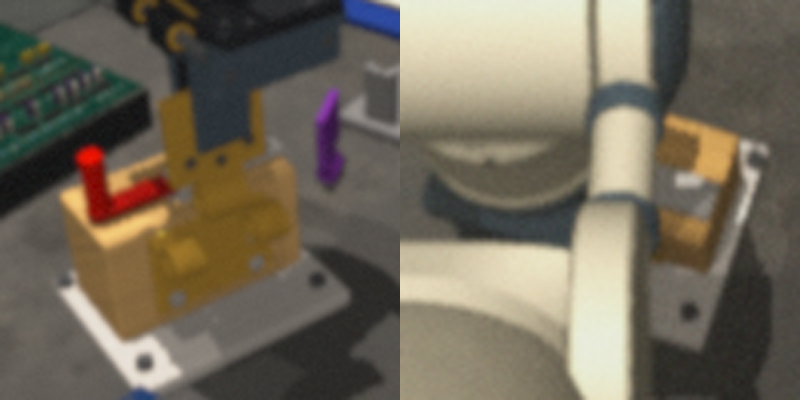

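The leaf is held, with its knuckle seen just above the gap between the fixed knuckles (left panel, about (215,190)). I'll check the alignment enlarged, with the predicted points overlaid.

```bash
cat > ov.py <<'E'
import sys
from fit import *
def overlay(src,dst,tcp,yawL,x0,y0,J=(.604,.0855,-.235),f=8,w=95,h=72):
    im=cv2.imread(src)[y0:y0+h,x0:x0+w]; im=cv2.convertScaleAbs(cv2.resize(im,None,fx=f,fy=f,interpolation=2),alpha=1.5)
    def dots(s,P,col,dz=0):
        W=place(s,P); W[:,2]+=dz
        for u,v in proj("scene",W): cv2.circle(im,(int((u-x0+.5)*f),int((v-y0+.5)*f)),3,col,-1)
    a=np.linspace(0,2*np.pi,16,endpoint=False)
    for y in(19,41,-19,-41): dots(J,[[-59+13*np.cos(t),y,82+13*np.sin(t)] for t in a],(255,0,0) if y>0 else (255,255,0))
    dots(J,[[x,y,95] for x in(-35,35) for y in (-70,70)],(255,0,255))
    oz=tcp[2]+.019-.062
    for y in(15,-15): dots((*tcp[:2],yawL),[[13*np.cos(t),y,13*np.sin(t)] for t in a],(0,255,0),oz)
    dots((*tcp[:2],yawL),[[x,y,z] for x in(-5,5) for y in(-32,32) for z in(20,80)],(0,0,255),oz)
    cv2.imwrite(dst,im)
E
python3 -c "
from ov import *
overlay('pics/scene2.png','pics/o2.png',[.54674,.09927,.16027],-.235,172,192)"
```

```text
(no output)
```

View pics/o2.png

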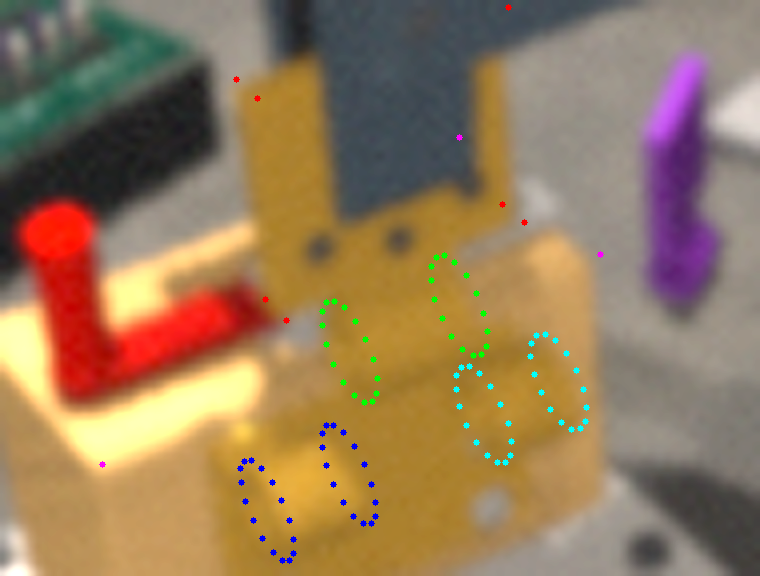

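Run:
```python
from ov import *
o=[]
for s in("pics/scene1.png","pics/scene2.png"):
    im=cv2.imread(s)[195:267,199:249].astype(float); lo,hi=np.percentile(im,1,(0,1)),np.percentile(im,98,(0,1))
    im=np.clip((im-lo)/(hi-lo),0,1)**.8*255
    o.append(cv2.resize(im.astype(np.uint8),(400,576),interpolation=cv2.INTER_CUBIC))
J=(.604,.0855,-.235);a=np.linspace(0,2*np.pi,24,endpoint=False)
for y in(19,41,-19,-41):
    for u,v in proj("scene",place(J,[[-59+13*np.cos(t),y,82+13*np.sin(t)] for t in a])):cv2.circle(o[0],(int((u-199+.5)*8),int((v-195+.5)*8)),1,(255,0,0),-1)
cv2.imwrite("pics/o3.png",np.hstack(o))
```

```text
(no output)
```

View pics/o3.png

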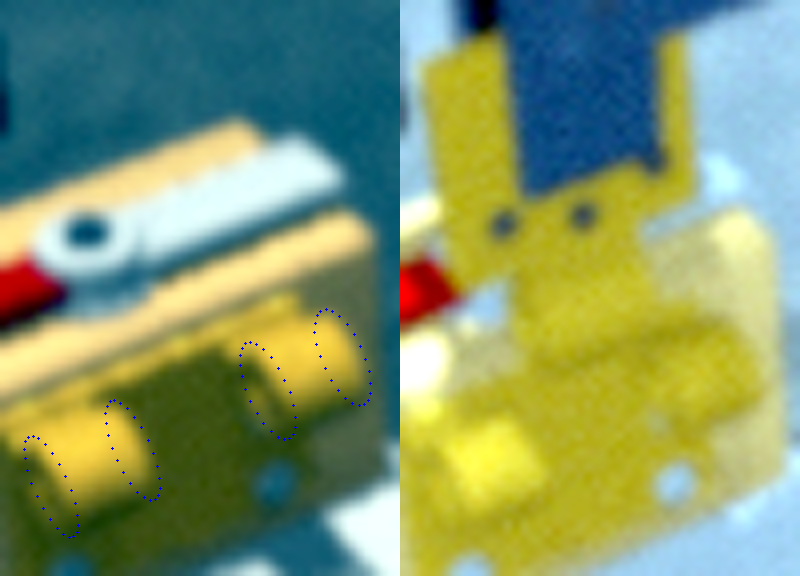

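The overlay and the real edges are both shifted by about (-0.8,-0.8) px, for the fixed knuckles (left panel) and the leaf (right panel) alike. So they agree to about 1 mm. I'll lower the leaf guarded, then refine x by a light touch against the fixed leaf's plate, which should be 6 mm away.

Run:
```python
from h import *
yaw=-.235; ex=np.array([np.cos(yaw),np.sin(yaw)]); b=np.array([.54662,.09924])
c=ctrl.move_l([*b,.125],vel=.04,contact_N=4); ctrl.sleep(.3)
print("down",c,ctrl.current_tool_pos(),np.round(ctrl.current_contact_force(),2),ctrl.current_t())
if not c:
    c=ctrl.move_l([*(b+.011*ex),.125],vel=.012,contact_N=4)
    p=ctrl.current_tool_pos(); print("x",c,(p[:2]-b)@ex,np.round(ctrl.current_contact_force(),2))
    ctrl.move_l([*b,.125],vel=.03); ctrl.sleep(.3)
    print(ctrl.current_tool_pos(),np.round(ctrl.current_contact_force(),2),ctrl.current_grip_width()*91,ctrl.current_t())
```

```text
down False [0.54669029 0.09926682 0.12512187] [-1.37 -0.33 -2.42] 20.6833
x True 0.005656847383207029 [-0.13 -0.08 -1.18]
[0.54664521 0.09922353 0.12495869] [-0.29  0.46 -2.7 ] 10.003471980051843 21.9083
```

```bash
python3 - <<'E'
from h import *
yaw=-.235; ex=np.array([np.cos(yaw),np.sin(yaw)]); ey=np.array([-ex[1],ex[0]]); b=np.array([.54662,.09924])
for n,d,L in(("x",ex,.009),("+y",ey,.008),("-y",-ey,.008)):
    c=ctrl.move_l([*(b+L*d),.125],vel=.012,contact_N=4)
    p=ctrl.current_tool_pos(); print(n,c,(p[:2]-b)@d,[np.round(ctrl.current_contact_force(),1).tolist() for _ in range(3)])
    ctrl.move_l([*b,.125],vel=.03); ctrl.sleep(.3)
cv2.imwrite("pics/scene3.png",ctrl.read_camera("scene"));print(ctrl.current_contact_force(),ctrl.current_t())
E
python3 -c "
from ov import *
overlay('pics/scene3.png','pics/o4.png',[.54664,.09924,.125],-.235,172,192)"
```

```text
x True 0.005669396506402187 [[0.1, 0.1, -2.3], [0.1, 0.1, -2.3], [0.1, 0.1, -2.3]]
+y True 0.004412010521967486 [[-0.3, 0.3, -2.9], [-0.3, 0.3, -2.9], [-0.3, 0.3, -2.9]]
-y True 0.003674811184330559 [[1.6, 1.7, -1.5], [1.6, 1.7, -1.5], [1.6, 1.7, -1.5]]
[ 0.18778677  0.34414367 -2.53023299] 25.1917
```

View pics/o4.png

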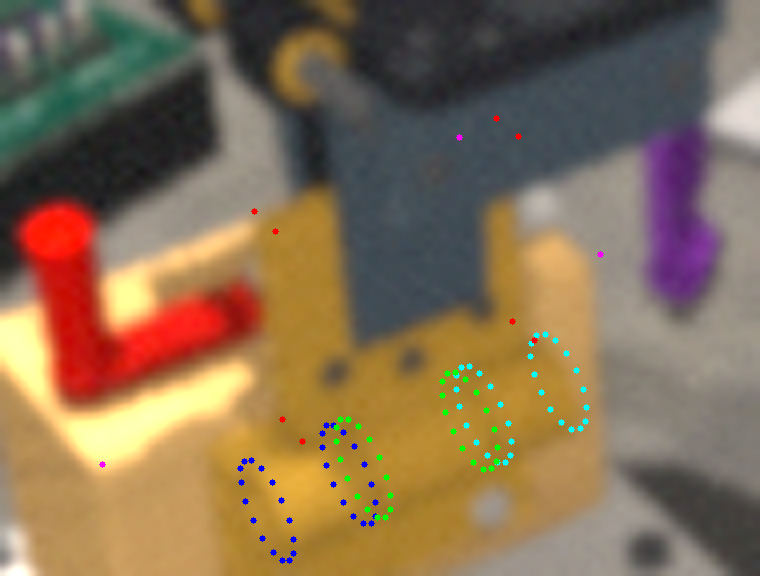

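The touches agree with the geometry: x 5.7 mm (nominal 6), y +4.4/-3.7 mm (nominal 4 each way). The picture shows the knuckle in the gap between the fixed knuckles at about (415,450), with the keeper open. I'll apply the sub-millimetre correction and hand in.

Run:
```python
from h import *
yaw=-.235; ex=np.array([np.cos(yaw),np.sin(yaw)]); ey=np.array([-ex[1],ex[0]]); b=np.array([.54662,.09924])-.00033*ex+.00037*ey
ctrl.move_l([*b,.125],vel=.02); ctrl.sleep(.8)
print(ctrl.current_tool_pos()-[*b,.125],ctrl.current_contact_force(),ctrl.current_grip_width()*91,ctrl.current_t())
print(ctrl.sign_off())
```

```text
[-1.27535615e-05 -2.46548410e-05 -1.27460971e-05] [-0.25908975 -0.0306211  -2.28162724] 9.731375542140722 26.2417
the job is handed in; nothing more can be done
None
```

The job was handed in at 26 s: the keeper is fully open against its stop, and the gripper still holds the brass leaf with its knuckle in the gap, centred in x and y by light touches (height from the arm's own position reading), with only the leaf's own weight on the wrist.

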